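# Clear the board, then hold a bread roll over it in the tongs

### The job

Wipe all three cracker chips off the wooden serving board onto the counter with the scraper block, and stand the scraper back upright on the bare counter. Then pick up the tongs, grip the bread roll on its small dish with them and finish while still holding it in the squeezed tongs, motionless, about a hand's width above the middle of the cleared board: nothing is put down at the end. The gripper and arm themselves must never touch the roll or the chips, and the cup, bowl and bottle stay where they are.

Things in the scene. Friction and masses are not known exactly. Their poses are not given: they have to be found in the camera images.
- board: Plain pale wooden serving board, 170 (own x) x 130 (own y) x 20 mm thick, no rim, fixed to the counter. Origin: centre of its underside, on the counter (z = 0); top at z = 20 mm. It lies to one side of the middle, the dish to the other; which is which varies.
- dish: Flat square white ceramic dish without rim, 100 x 100 x 15 mm, fixed to the counter; carries the roll. Origin: centre of its underside; top at z = 15 mm.
- roll: Small round golden-brown bread roll, rigid, 46 mm across with upright sides between 7 and 28 mm of its height, domed top, 40 mm high, about 45 g, loose on the dish. Origin: centre of its flat underside.
- scraper: Scraper block standing upright on the counter, about 160 g: white plastic foot 36 (own x) x 110 (own y) x 22 mm high, with a dark wooden grip rib on top, 22 mm thick (own x), 86 mm long (own y), from 22 to 58 mm height. Pinch the rib across own x. Origin: centre of the underside. Flat vertical faces, symmetric end for end.
- tongs: Steel spring tongs, 110 g, 215 mm long, lying on edge: two bands 28 mm high, 4 mm thick, on a hinge pin at own x -90 mm. Origin: underside, centre line, at the grip place; own x to the jaws (middle +100, ends +125 mm). Grip flats x -30 to +30 mm, 56 mm over the outer faces when open, 40 mm and parallel on the roll; pinch across own y. Frame rides on the left (+y) arm.
- tongs_arm (a joint): Closing angle of the tongs, rad: 0 = open (jaws 80 mm apart inside), 0.18 = closed on the 46 mm roll, 0.36 = limit. A spring opens it: squeezing at the grip flats takes 4 N to start, 5.5 N at 50 mm width (enough to carry the tongs part open), 8 N at 40 mm; of any more grip about half reaches the jaws. As it closes, the body frame yaws by minus half this angle.
- tip_left (a point): Middle of the inner face of the left (+y) jaw, 14 mm above the tongs' underside. The roll's centre belongs midway between tip_left and tip_right; each jaw is a shallow V, 28 mm high and 44 mm long, that centres a round item lengthways.
- tip_right (a point): Same on the right (-y) jaw.
- chip0: A loose rigid rice cracker chip, 22 x 18 x 7 mm, dark brown, about 10 g; starts flat on the board's top, within 60 mm (own x) and 42 mm (own y) of the board's middle. Origin: its centre.
- chip1: A loose rigid rice cracker chip, 22 x 18 x 7 mm, dark brown, about 10 g; starts flat on the board's top, within 60 mm (own x) and 42 mm (own y) of the board's middle. Origin: its centre.
- chip2: A loose rigid rice cracker chip, 22 x 18 x 7 mm, dark brown, about 10 g; starts flat on the board's top, within 60 mm (own x) and 42 mm (own y) of the board's middle. Origin: its centre.
- cup: Bystander: blue ceramic cup, 72 mm across, 75 mm high, on the counter beyond the work. Origin: centre of underside.
- bowl: Bystander: white ceramic bowl, 110 mm across, 50 mm high, beyond the work. Origin: centre of underside.
- bottle: Bystander: dark amber glass bottle, 60 mm across, 150 mm high, to the left, beside the work. Origin: centre of underside.
There are look-alikes about, which are no part of the job. Several things have the shape of the tongs; the one meant has the colours described above.

How it is judged:
By the outcome, as a careful person would: the job done as asked, in the order asked, and still so for the second after the job is handed in, while the arm keeps its last pose, push and grip.
It also fails if it takes over 72 s, if anything falls off the work surface, if the arm or the gripper's body presses on something with over 40 N, if the wrist force passes 120 N, or if a joint passes its speed limit or range.

### The arm

A 7-joint arm with a two-finger parallel gripper is mounted at the origin on the work surface. World frame = base frame: x ahead of the robot, y to its left, z up, the work surface at z = 0. Lengths are in mm, angles in degrees, forces in N, time in s.
With the tool pointing down it reaches from about 425 to 950 mm from the base axis. Payload 4.7 kg.
Tool frame: the origin (TCP) lies on the centre line of the jaws, within the pads' length; the fingertips stand 19 mm ahead of it and the grasp point (between the pads) is the TCP; z points along the fingers, y is the direction in which the jaws open and shut (so a half turn about z gives the same grasp; the last joint's range is limited). The gripper opens to 87 mm and grips with 3 to 60 N. Pads are 19 mm wide; open, the fingers measure 117 mm over their backs; the gripper's body (75 mm by 190 mm) begins 51 mm behind the grasp point.
Start: joints at [69.849, 26.849, -2.785, 87.806, 1.381, 65.374, -4.715], TCP at [214.172, -640.139, 241.573] pointing down, gripper open.
Joint ranges: [-148.3, 148.3], [-19.14, 114.17], [-79.39, 73.82], [5.75, 140.21], [-59.74, 239.74], [12.07, 113.84], [-152.46, 152.46]. Speed limits (degrees/s): [147.25, 147.25, 180, 180, 180, 180, 180].

### API

Orientations are given as [roll, pitch, yaw] about the fixed x, y, z axes, in that order (R = Rz(yaw) Ry(pitch) Rx(roll)).
In Python, from cell import env gives the robot as it stands.
- The arm moves only by the tool servo_tool, never from a script. Its argument "plan" is one flat list of numbers, 6 for each row, row after row: the shift along the tool's x, y, z as a fraction of full scale, then the turn, a rotation vector about the tool's x, y, z as a fraction of full scale. In form: [tx, ty, tz, ax, ay, az, tx, ty, tz, ax, ay, az, ...]. A call has 1 to 12 rows; each row is the pose to reach, as a shift and turn from the pose commanded when the call began, along the tool's axes at that moment, turning the shorter way round; what a row does not reach only later rows make up. Full scale, the value 1, is 300 mm for a shift and 180 degrees for a turn. A row lasts 1/8 s, in which the tool goes at most 62.5 mm and 10.7 degrees, less where a joint would pass 70% of its speed; a pose out of reach is approached as far as the arm can. A call with a number of a shift or a turn outside -1 to 1 is refused whole. A call with a gripper value outside its range is refused whole. "fingers" is the finger opening in mm, from 0 to 87, set as the call begins (left out, the last holds). The fingers move at their own pace and stop on an object; "grip_force" is the grip in N (left out, the last holds). Time passes only in rows, so rows that repeat a pose let the fingers close. It gives the time, the measured TCP pose, the force and the opening at its end, in the units of the state.
- env.get_state(): the state, without advancing time (a new reading comes with each control period).
- env.get_image(name): name is "scene" or "side" or "wrist"; returns a dict with "image" (420x560x3 uint8, red, green, blue), "fx", "fy", "cx", "cy" (pixels), "T" (4x4, takes a point from camera to world coordinates); the wrist camera has in their place "tool_from_camera" (4x4, takes a point from camera to tool coordinates, whose origin is the TCP and whose axes are the flange's). Camera axes: x right, y down, z forward; pixel columns grow to the right and rows downward; lengths in mm; the calibration is good to about 2 mm. The wrist camera is an equidistant fisheye: a pixel r from the principal point sees the ray r / f radians off the axis. A picture is of the moment at which its call begins: read the wrist's pose just before it. There is no depth.
- env.close_job(): hands the job in, once; it reports no verdict.
The state is a dict: "time": time; "joints": joint angles; "qd": joint speeds; "effort": joint torques, N m; "position": TCP position; "eef_rot": TCP orientation; "contact_force": force on the tool from outside, world axes, zero at the start; "wrist_torque": the same for the moment, N m; "width": finger opening in mm.
Only numpy, scipy, OpenCV 4.12 (cv2) and the standard library are available. Lean on these libraries where they do the work, as an engineer would, in place of code of your own. Each camera call takes 0.05 s, during which the arm holds its last target. There are 200 camera calls.

## Working session

There is one attempt and no reset: what is moved stays moved. The work goes in short steps, Python scripts to look and compute and a tool call to move; the robot and the scene stay as the last step left them, time stands still between calls to the robot, and variables do not carry over. Pictures are saved under pics/ and viewed, about 8 in all and at most 12, crops included, and the job is handed in when it is done.

Besides the shell and the picture viewer there is one more tool, called after ">>>" in YAML: its name, and indented under it one key for each argument. servo_tool: Moves the arm, as the interface text tells. Shift numbers are shares of 300 mm and turn numbers shares of 180 degrees, none past 1 either way. Its arguments: {"type":"object","properties":{"plan":{"type":"array"},"fingers":{"type":"number"},"grip_force":{"type":"number"}},"required":["plan"]}

```bash
ls; mkdir -p pics; cat > h.py <<'E'
import numpy as np, cv2
from scipy.spatial.transform import Rotation as R
from cell import env
def shot(n,f):
    s=env.get_state(); d=env.get_image(n); cv2.imwrite('pics/'+f+'.png',d['image'][:,:,::-1]); np.savez('pics/'+f+'.npz',pos=s['position'],rot=s['eef_rot'],**d); return d
def rays(f,uv):
    d=np.load('pics/'+f+'.npz'); uv=np.atleast_2d(np.array(uv,float))
    a=(uv[:,0]-d['cx'])/d['fx']; b=(uv[:,1]-d['cy'])/d['fy']
    if 'T' in d: v=np.c_[a,b,np.ones(len(a))]; T=d['T']
    else:
        r=np.hypot(a,b)+1e-9; v=np.c_[np.sin(r)*a/r,np.sin(r)*b/r,np.cos(r)]
        W=np.eye(4); W[:3,:3]=R.from_euler('xyz',d['rot'],degrees=True).as_matrix(); W[:3,3]=d['pos']; T=W@d['tool_from_camera']
    return T[:3,3], v@T[:3,:3].T
def onz(f,uv,z):
    o,v=rays(f,uv); return o+v*((z-o[2])/v[:,2])[:,None]
E
python3 - <<'E'
from h import *
for n in ('scene','side','wrist'): shot(n,n+'0')
a,b=[cv2.imread(f'pics/{n}0.png') for n in('scene','side')]
print(env.get_state())
print(np.load('pics/scene0.npz')['T'],np.load('pics/side0.npz')['T'],np.load('pics/wrist0.npz')['tool_from_camera'])
E
```

```text
pics
{'time': 0.15, 'joints': array([69.84814821, 26.88572963, -2.78180285, 87.85619859,  1.38314735,
       65.37482876, -4.71600729]), 'qd': array([ 0.054978  , -0.16587713, -0.01706214, -0.22124056,  0.02659107,
       -0.02539295, -0.09912828]), 'effort': array([-8.29523799e-06, -5.08427024e+01, -8.11210228e-02, -2.36418879e+01,
       -6.13707653e-02,  3.56233015e-02,  1.06746006e-04]), 'position': array([ 213.98871242, -639.74819178,  240.76499954]), 'eef_rot': array([-1.79917026e+02,  5.76349627e-03,  1.84956139e+01]), 'contact_force': array([ 0.15210561,  0.59149385, -0.31864567]), 'wrist_torque': array([0.02254724, 0.03165834, 0.02361252]), 'width': 86.71623186554365}
[[ 3.47671279e-01  7.37606584e-01 -5.78844719e-01  1.23326884e+03]
 [ 9.37606296e-01 -2.70625289e-01  2.18303426e-01 -2.13262191e+02]
 [ 4.37202463e-03 -6.18626285e-01 -7.85673218e-01  1.04891987e+03]
 [ 0.00000000e+00  0.00000000e+00  0.00000000e+00  1.00000000e+00]] [[-6.76446755e-01 -4.46012311e-01  5.86082593e-01 -2.11669670e+02]
 [-7.36150725e-01  4.33666616e-01 -5.19630038e-01  6.84391438e+02]
 [-2.24030605e-02 -7.82947179e-01 -6.21684662e-01  7.92773374e+02]
 [ 0.00000000e+00  0.00000000e+00  0.00000000e+00  1.00000000e+00]] [[ 2.63185783e-04 -9.70708992e-01 -2.40258160e-01  6.44824653e+01]
 [ 9.99999922e-01  1.85034652e-04  3.47838187e-04 -4.00789999e-01]
 [-2.93193571e-04 -2.40258232e-01  9.70708966e-01 -1.42891892e+02]
 [ 0.00000000e+00  0.00000000e+00  0.00000000e+00  1.00000000e+00]]
```

View pics/scene0.png

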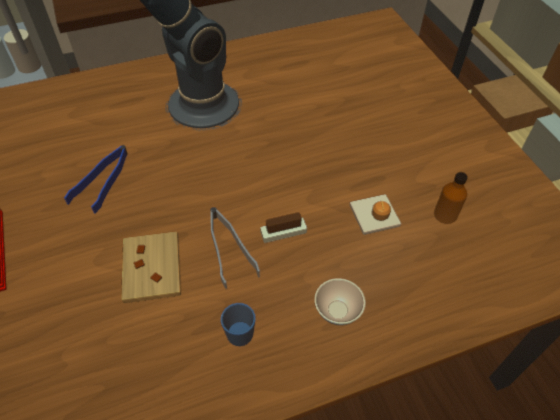

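View pics/side0.png

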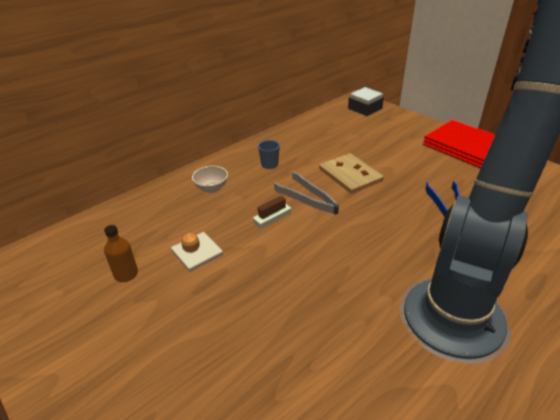

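Candidates for the tongs: the steel-grey pair at scene (232,245) and the blue pair at (97,180). The steel one fits the description. The red thing at (0,250) is not involved. There is only one scraper, at (284,227). Next I'll measure these and check with a crop.

```bash
python3 - <<'E'
from h import *
im=cv2.imread('pics/scene0.png')
c=im[185:320,110:410]; cv2.imwrite('pics/crop1.png',cv2.resize(c,None,fx=2.6,fy=2.6,interpolation=cv2.INTER_CUBIC))
f='scene0'
def p(n,uv,z): print(n,onz(f,uv,z).round(0)[:,:2].tolist())
p('board',[(123,236),(178,233),(180,296),(123,300)],20)
p('dish',[(352,203),(387,196),(400,223),(365,231)],15)
p('roll',[(382,210)],25)
p('chips',[(141,249),(139,264),(156,278)],24)
p('scr foot top',[(262,231),(306,222),(306,228),(263,237)],22)
p('rib top',[(267,221),(300,215)],58)
p('tongs hinge,ends',[(214,211),(225,284),(257,271)],28)
p('cup bowl bottle',[(238,340),(340,315),(450,215)],0)
p('blue',[(124,150),(68,198),(97,208)],28)
E
```

```text
board [[423.0, -313.0], [460.0, -186.0], [631.0, -222.0], [597.0, -343.0]]
dish [[518.0, 254.0], [528.0, 350.0], [617.0, 339.0], [609.0, 247.0]]
roll [[571.0, 311.0]]
chips [[479.0, -279.0], [519.0, -292.0], [569.0, -262.0]]
scr foot top [[526.0, 7.0], [538.0, 119.0], [555.0, 112.0], [544.0, 4.0]]
rib top [[528.0, 21.0], [538.0, 101.0]]
tongs hinge,ends [[431.0, -86.0], [641.0, -120.0], [633.0, -42.0]]
cup bowl bottle [[766.0, -131.0], [788.0, 99.0], [629.0, 480.0]]
blue [[141.0, -260.0], [263.0, -423.0], [321.0, -359.0]]
```

View pics/crop1.png

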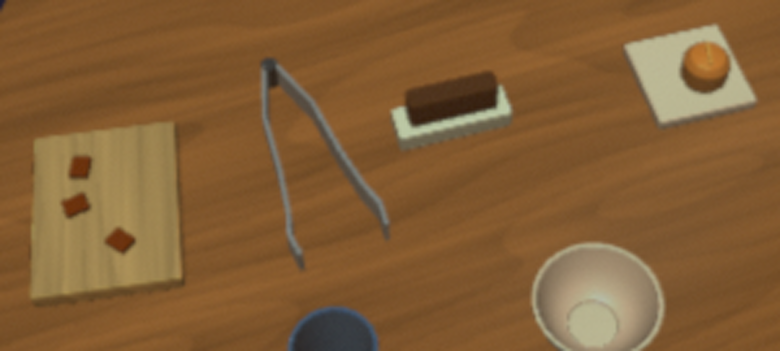

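Crop: the steel tongs have their hinge at crop (270,68) and their ends at (300,262) and (387,232). The scraper is at (450,112), the chips are at (80,166), (76,205) and (120,240), and the roll is at (705,65). So the grey pair is the one to use. I'll head for the scraper.

```bash
cat >> h.py <<'E'
def go(*targets):
    s=env.get_state(); p=s['position']; r=R.from_euler('xyz',s['eef_rot'],degrees=True)
    print('t',round(s['time'],2),'at',np.round(p,1),np.round(s['eef_rot'],2),'F',np.round(s['contact_force'],1),'w',round(s['width'],1))
    for x,y,z,yaw in targets:
        d=r.inv().apply(np.array([x,y,z])-p)/300; a=(r.inv()*R.from_euler('xyz',[180,0,yaw],degrees=True)).as_rotvec()/np.pi
        print(np.round(np.r_[d,a],4).tolist())
E
python3 -c "
from h import *
go((374,-289,240,51))"
```

```text
t 0.15 at [ 214.  -639.7  240.8] [-1.7992e+02  1.0000e-02  1.8500e+01] F [ 0.2  0.6 -0.3] w 86.7
[0.8767, -0.9396, 0.0038, -0.0005, -0.0001, -0.1806]
```

>>> servo_tool:
  plan: [0.877,-0.94,0,0,0,-0.18,0.877,-0.94,0,0,0,-0.18,0.877,-0.94,0,0,0,-0.18,0.877,-0.94,0,0,0,-0.18,0.877,-0.94,0,0,0,-0.18,0.877,-0.94,0,0,0,-0.18,0.877,-0.94,0,0,0,-0.18,0.877,-0.94,0,0,0,-0.18]
  fingers: 87

```text
time: 1.15
position: [374.3, -289.1, 241.6]
eef_rot: [180.0, 0.0, 51.0]
contact_force: [0.3, -0.2, -1.1]
width: 86.9
```

```bash
python3 -c "
from h import *
go((535,-30,240,84)); print(env.get_state()['joints'])"
```

```text
t 1.15 at [ 374.3 -289.1  241.6] [1.7999e+02 3.0000e-02 5.0970e+01] F [ 0.3 -0.2 -1.1] w 86.9
[1.0083, -0.1277, 0.0048, 0.0, 0.0002, -0.1835]
[ 50.66059892   9.09660442 -20.14224117 113.41145992   3.71204151
  58.08435451 -10.23974595]
```

>>> servo_tool:
  plan: [1.0,-0.128,0,0,0,-0.183,1.0,-0.128,0,0,0,-0.183,1.0,-0.128,0,0,0,-0.183,1.0,-0.128,0,0,0,-0.183,1.0,-0.128,0,0,0,-0.183,1.0,-0.128,0,0,0,-0.183,1.0,-0.128,0,0,0,-0.183,1.0,-0.128,0,0,0,-0.183]

```text
time: 2.15
position: [533.2, -35.0, 241.2]
eef_rot: [-180.0, 0.1, 83.6]
contact_force: [-0.1, 0.2, -0.5]
width: 87.0
```

```bash
python3 -c "
from h import *
shot('wrist','w1'); go()"
```

```text
t 2.2 at [533.2 -34.6 241.4] [-1.7998e+02  6.0000e-02  8.3620e+01] F [ 0.2 -0.3  0.8] w 86.8
```

View pics/w1.png

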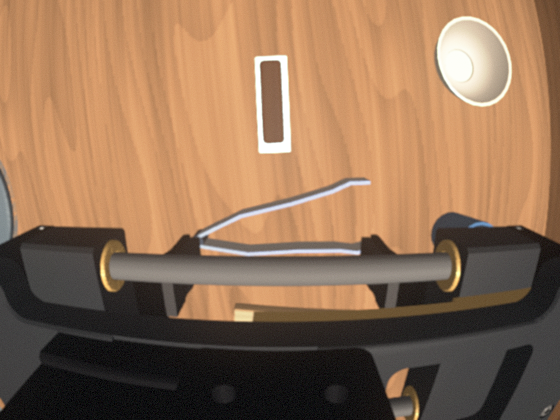

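The wrist view shows the scraper foot at (256–291, 55–153). The tongs' hinge is at (200,238) and the jaw ends at (370,182) and (360,250). The board is partly hidden by the gripper.

```bash
python3 - <<'E'
from h import *
im=cv2.imread('pics/w1.png'); hsv=cv2.cvtColor(im,cv2.COLOR_BGR2HSV)
m=np.zeros(im.shape[:2],np.uint8); m[35:175,235:315]=((hsv[35:175,235:315,1]<70)&(hsv[35:175,235:315,2]>120))*255
c=max(cv2.findContours(m,0,2)[0],key=cv2.contourArea)[:,0]
P=onz('w1',c,22)[:,:2].astype(np.float32); print('foot',cv2.minAreaRect(P))
d=np.zeros_like(m); d[56:153,257:291]=(im[56:153,257:291].max(2)<100)*255
c=max(cv2.findContours(d,0,2)[0],key=cv2.contourArea)[:,0]
print('rib',cv2.minAreaRect(onz('w1',c,58)[:,:2].astype(np.float32)))
print('tongs',onz('w1',[(200,238),(238,216),(345,183),(370,182),(248,251),(360,250)],28).round(0)[:,:2].tolist())
E
```

```text
foot ((534.4686279296875, 59.831573486328125), (110.53553009033203, 36.79058837890625), 85.98346710205078)Traceback (most recent call last):
  File "<stdin>", line 7, in <module>
ValueError: max() iterable argument is empty
```

```bash
python3 -c "
from h import *
go((534.5,60,100,86),(534.5,60,45,86))
print('tongs',onz('w1',[(200,238),(238,216),(345,183),(370,182),(248,251),(360,250)],28).round(0)[:,:2].tolist())"
```

```text
t 2.2 at [533.2 -34.6 241.4] [-1.7998e+02  6.0000e-02  8.3620e+01] F [ 0.2 -0.3  0.8] w 86.8
[0.3144, -0.0305, 0.4709, -0.0001, 0.0003, -0.0132]
[0.3146, -0.0304, 0.6543, -0.0001, 0.0003, -0.0132]
tongs [[432.0, -83.0], [481.0, -61.0], [606.0, -37.0], [635.0, -38.0], [487.0, -105.0], [619.0, -119.0]]
```

>>> servo_tool:
  plan: [0.315,-0.03,0.47,0,0,-0.013,0.315,-0.03,0.47,0,0,-0.013,0.315,-0.03,0.47,0,0,-0.013,0.315,-0.03,0.47,0,0,-0.013,0.315,-0.03,0.56,0,0,-0.013,0.315,-0.03,0.655,0,0,-0.013,0.315,-0.03,0.655,0,0,-0.013,0.315,-0.03,0.655,0,0,-0.013]

```text
time: 3.2
position: [536.2, 61.8, 46.7]
eef_rot: [179.8, -0.0, 86.1]
contact_force: [0.1, -0.5, 0.4]
width: 86.7
```

>>> servo_tool:
  plan: [0,0,0,0,0,0,0,0,0,0,0,0,0,0,0,0,0,0,0,0,0,0,0,0,0,0,0,0,0,0,0,0,0,0,0,0]
  fingers: 10
  grip_force: 40

```text
time: 3.95
position: [534.9, 62.7, 45.0]
eef_rot: [-180.0, 0.0, 86.2]
contact_force: [0.5, 0.9, -0.8]
width: 35.2
```

```bash
python3 -c "
from h import *
go((534.5,60,125,86))"
```

```text
t 3.95 at [534.9  62.7  45. ] [-180.      0.     86.18] F [ 0.5  0.9 -0.8] w 35.2
[-0.0092, -0.0006, -0.2667, -0.0, 0.0, 0.001]
```

>>> servo_tool:
  plan: [0,0,0,0,0,0,0,0,0,0,0,0,0,0,0,0,0,0,0,0,0,0,0,0,0,0,-0.15,0,0,0,0,0,-0.3,0,0,0,0,0,-0.3,0,0,0]

```text
time: 4.82
position: [537.0, 63.4, 138.2]
eef_rot: [179.6, -0.1, 86.2]
contact_force: [-0.1, -0.1, -1.7]
width: 21.9
```

```bash
python3 - <<'E'
from h import *
im=cv2.imread('pics/scene0.png'); 
m=np.zeros(im.shape[:2],np.uint8); s=im[225:312,112:192].astype(int)
mk=(s[:,:,1]>118)&(s[:,:,2]>140); 
m[225:312,112:192]=mk*255; m=cv2.morphologyEx(m,3,np.ones((9,9)))
c=max(cv2.findContours(m,0,2)[0],key=cv2.contourArea)[:,0]; print(cv2.boundingRect(c))
b=cv2.minAreaRect(onz('scene0',c,20)[:,:2].astype(np.float32)); print('board',b)
k=((s[:,:,1]<90)&(s[:,:,2]<160)); k[:12]=0;k[72:]=0;k[:,:15]=0;k[:,60:]=0
n,l,st,ce=cv2.connectedComponentsWithStats(k.astype(np.uint8)); print(st[1:,4],ce[1:]+[112,225])
ch=onz('scene0',(ce[1:]+[112,225])[st[1:,4]>20],23)[:,:2]; print(ch)
for yaw in (-11,-13): 
  q=np.radians(yaw); print((ch-b[0])@np.array([[np.cos(q),-np.sin(q)],[np.sin(q),np.cos(q)]]))
go()
E
```

```text
(122, 233, 58, 66)
board ((523.366943359375, -268.1412353515625), (126.88127136230469, 168.9807891845703), 79.4202651977539)
[66 66 68 34] [[140.5        249.        ]
 [138.72727273 263.68181818]
 [155.89705882 277.13235294]
 [164.17647059 295.44117647]]
[[ 477.49062563 -280.41870804]
 [ 516.76060084 -292.12402464]
 [ 566.11665201 -262.27657171]
 [ 618.88082125 -254.83204453]]
[[-42.69078833 -20.80551503]
 [ -1.90883347 -24.80270748]
 [ 40.84524552  13.91394221]
 [ 91.2195056   31.28957058]]
[[-41.93868025 -22.2827279 ]
 [ -1.04206865 -24.85421567]
 [ 40.33477412  15.33094473]
 [ 90.07194688  34.45402466]]
t 4.83 at [537.   63.4 138.2] [ 1.7961e+02 -6.0000e-02  8.6170e+01] F [-0.1 -0.1 -1.7] w 21.9
```

```bash
python3 -c "
from h import *
go((455,-190,125,81))"
```

```text
t 4.83 at [537.   63.4 138.2] [ 1.7961e+02 -6.0000e-02  8.6170e+01] F [-0.1 -0.1 -1.7] w 21.9
[-0.8609, -0.2165, 0.0418, 0.0022, -0.0004, 0.0287]
```

>>> servo_tool:
  plan: [-0.86,-0.217,0.04,0,0,0.03,-0.86,-0.217,0.04,0,0,0.03,-0.86,-0.217,0.04,0,0,0.03,-0.86,-0.217,0.04,0,0,0.03,-0.86,-0.217,0.04,0,0,0.03,-0.86,-0.217,0.04,0,0,0.03,-0.86,-0.217,0.04,0,0,0.03]

```text
time: 5.7
position: [453.2, -188.3, 122.8]
eef_rot: [-180.0, -0.1, 81.0]
contact_force: [0.6, 0.5, -1.5]
width: 21.5
```

```bash
python3 -c "
from h import *
go((433,-254,100,79),(433,-254,66,79))"
```

```text
t 5.7 at [ 453.2 -188.3  122.8] [-1.7999e+02 -7.0000e-02  8.0950e+01] F [ 0.6  0.5 -1.5] w 21.5
[-0.2271, -0.0321, 0.0758, -0.0, -0.0004, 0.0109]
[-0.2272, -0.0321, 0.1891, -0.0, -0.0004, 0.0109]
```

>>> servo_tool:
  plan: [-0.227,-0.032,0.04,0,0,0.011,-0.227,-0.032,0.04,0,0,0.011,-0.227,-0.032,0.12,0,0,0.011,-0.227,-0.032,0.18,0,0,0.011,-0.227,-0.032,0.18,0,0,0.011,-0.227,-0.032,0.18,0,0,0.011,-0.227,-0.032,0.18,0,0,0.011]

```text
time: 6.58
position: [433.0, -256.0, 69.8]
eef_rot: [179.9, 0.0, 78.8]
contact_force: [-0.2, -0.1, -1.1]
width: 21.6
```

```bash
python3 - <<'E'
from h import *
d=shot('side','s1'); im=cv2.imread('pics/s1.png'); cv2.imwrite('pics/s1c.png',cv2.resize(im[120:240,270:430],None,fx=4,fy=4,interpolation=cv2.INTER_CUBIC))
go((433,-254,65.7,79),(616.5,-290,65.7,79))
E
```

```text
t 6.62 at [ 432.9 -256.2   69.8] [1.7992e+02 3.0000e-02 7.8810e+01] F [-0.3  0.7 -1.6] w 21.6
[0.0072, -0.001, 0.0135, 0.0005, 0.0002, -0.0011]
[0.0082, 0.6223, 0.0144, 0.0005, 0.0002, -0.0011]
```

View pics/s1c.png

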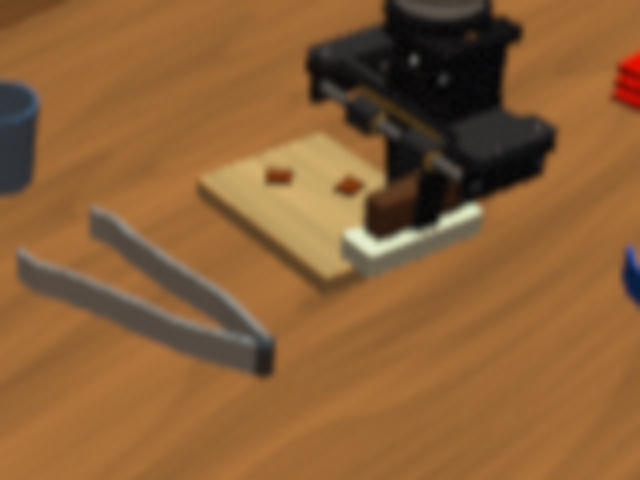

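The crop shows the scraper just off the near edge of the board. Two chips are visible ahead of it at crop (278,176) and (348,186), and the third is hidden by the gripper. I'll sweep now.

>>> servo_tool:
  plan: [0.007,0.02,0.0135,0,0,-0.001,0.007,0.08,0.0135,0,0,-0.001,0.007,0.14,0.0135,0,0,-0.001,0.007,0.2,0.0135,0,0,-0.001,0.007,0.27,0.0135,0,0,-0.001,0.007,0.34,0.0135,0,0,-0.001,0.007,0.41,0.0135,0,0,-0.001,0.007,0.48,0.0135,0,0,-0.001,0.007,0.55,0.0135,0,0,-0.001,0.007,0.63,0.0135,0,0,-0.001,0.007,0.65,0.0135,0,0,-0.001,0.007,0.65,0.0135,0,0,-0.001]

```text
time: 8.12
position: [624.6, -291.7, 65.1]
eef_rot: [179.9, -0.0, 79.0]
contact_force: [0.4, 0.1, 0.0]
width: 21.8
```

```bash
python3 - <<'E'
from h import *
go((600,-150,150,81))
E
```

```text
t 8.12 at [ 624.6 -291.7   65.1] [ 1.7992e+02 -1.0000e-02  7.8990e+01] F [0.4 0.1 0. ] w 21.8
[0.448, -0.1703, -0.2832, 0.0005, -0.0001, -0.0112]
```

Lift straight up first, then move across and look.

>>> servo_tool:
  plan: [0,0.01,-0.15,0,0,0,0,0.01,-0.28,0,0,0,0.45,-0.17,-0.283,0,0,-0.011,0.45,-0.17,-0.283,0,0,-0.011,0.45,-0.17,-0.283,0,0,-0.011,0.45,-0.17,-0.283,0,0,-0.011]

```text
time: 8.88
position: [599.1, -148.3, 150.0]
eef_rot: [-180.0, 0.0, 81.1]
contact_force: [0.2, 0.4, -1.3]
width: 21.7
```

```bash
python3 - <<'E'
from h import *
shot('side','s2');shot('scene','c2')
a=cv2.imread('pics/s2.png')[110:230,270:430];b=cv2.imread('pics/c2.png')[220:340,90:250]
cv2.imwrite('pics/m2.png',np.hstack([cv2.resize(i,(400,300),interpolation=cv2.INTER_CUBIC) for i in(a,b)]))
go((534.5,62,120,86))
E
```

```text
t 8.97 at [ 599.6 -152.2  149.7] [1.7999e+02 1.1000e-01 8.0810e+01] F [ 0.5 -0.5 -1.7] w 21.7
[0.6705, -0.3281, 0.0976, 0.0, 0.0006, -0.0288]
```

View pics/m2.png

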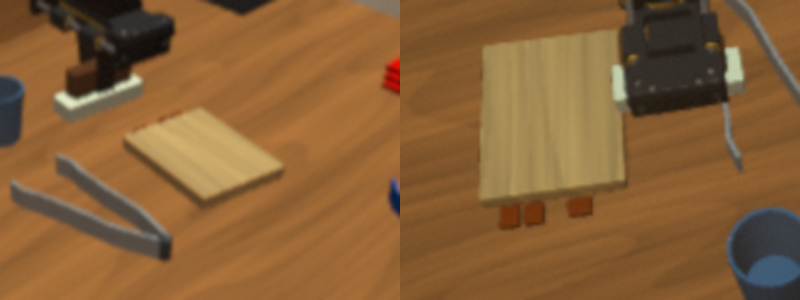

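The board is clear. The chips lie past its far edge at panel (510,216), (534,213) and (580,206). I'll check numerically that they are flat on the counter, then return the scraper.

```bash
python3 - <<'E'
from h import *
u=np.array([np.cos(np.radians(-11)),np.sin(np.radians(-11))])
for f,(x0,y0,x1,y1) in (('c2',(120,295,185,320)),('s2',(315,140,365,170))):
  im=cv2.imread(f'pics/{f}.png').astype(int); s=im[y0:y1,x0:x1]
  k=(s[:,:,2]<165)&(s[:,:,2]>1.9*s[:,:,1]) 
  n,l,st,ce=cv2.connectedComponentsWithStats(k.astype(np.uint8))
  for i in range(1,n):
    if st[i,4]<6: continue
    q=np.argwhere(l==i)[:,::-1]+[x0,y0]
    for z in (3.5,7): 
      X=onz(f,q,z)[:,:2]; r=(X-[524,-268]); print(f,st[i].tolist(),z,X.mean(0).round(0),'ox',(r@u).min().round(),(r@u).max().round())
E
```

```text
c2 [38, 4, 9, 7, 52] 3.5 [ 622. -265.] ox 88.0 104.0
c2 [38, 4, 9, 7, 52] 7 [ 624. -264.] ox 90.0 105.0
c2 [10, 7, 8, 9, 59] 3.5 [ 611. -325.] ox 86.0 106.0
c2 [10, 7, 8, 9, 59] 7 [ 613. -325.] ox 88.0 108.0
c2 [20, 6, 7, 9, 57] 3.5 [ 614. -305.] ox 86.0 106.0
c2 [20, 6, 7, 9, 57] 7 [ 616. -305.] ox 88.0 108.0
```

>>> servo_tool:
  plan: [0.67,-0.328,0,0,0,-0.029,0.67,-0.328,0,0,0,-0.029,0.67,-0.328,0,0,0,-0.029,0.67,-0.328,0.1,0,0,-0.029,0.67,-0.328,0.1,0,0,-0.029,0.67,-0.328,0.1,0,0,-0.029,0.67,-0.328,0.1,0,0,-0.029]

```text
time: 9.85
position: [535.5, 62.0, 120.2]
eef_rot: [179.9, 0.0, 85.9]
contact_force: [0.1, 0.4, -0.9]
width: 21.6
```

```bash
python3 - <<'E'
from h import *
go((534.5,62,46,86))
E
```

```text
t 9.85 at [535.5  62.  120.2] [1.7992e+02 3.0000e-02 8.5940e+01] F [ 0.1  0.4 -0.9] w 21.6
[-0.0002, -0.0037, 0.2475, 0.0004, 0.0002, -0.0004]
```

>>> servo_tool:
  plan: [0,-0.004,0.12,0,0,0,0,-0.004,0.2,0,0,0,0,-0.004,0.235,0,0,0,0,-0.004,0.248,0,0,0,0,-0.004,0.25,0,0,0,0,-0.004,0.25,0,0,0]

```text
time: 10.6
position: [533.6, 64.5, 45.7]
eef_rot: [179.9, -0.0, 86.2]
contact_force: [-0.5, 0.5, -0.9]
width: 21.5
```

>>> servo_tool:
  plan: [0,0,0,0,0,0,0,0,0,0,0,0,0,0,0,0,0,0,0,0,0,0,0,0,0,0,0,0,0,0,0,0,0,0,0,0,0,0,0,0,0,0,0,0,0,0,0,0,0,0,0,0,0,0]
  fingers: 87

```text
time: 11.72
position: [533.0, 64.4, 44.9]
eef_rot: [180.0, 0.0, 86.2]
contact_force: [0.6, -0.3, -0.4]
width: 86.4
```

```bash
python3 - <<'E'
from h import *
go((500,-20,200,45))
E
```

```text
t 11.72 at [533.   64.4  44.9] [180.     0.    86.18] F [ 0.6 -0.3 -0.4] w 86.4
[-0.2882, -0.0909, -0.517, 0.0, -0.0, 0.2288]
```

```bash
python3 - <<'E'
from h import *
go((533,64.4,150,86),(460,-82,240,1)); print(env.get_state()['joints'])
E
```

```text
t 11.72 at [533.   64.4  44.9] [180.     0.    86.18] F [ 0.6 -0.3 -0.4] w 86.4
[-0.0001, 0.0001, -0.3503, 0.0, 0.0, 0.001]
[-0.5033, -0.2102, -0.6503, 0.0, -0.0, 0.4732]
[ 10.70217238  31.96183199 -28.55350753 114.83731345  23.77177707
  38.88954833 -36.82321888]
```

>>> servo_tool:
  plan: [0,0,-0.15,0,0,0,0,0,-0.35,0,0,0,-0.5,-0.21,-0.65,0,0,0.473,-0.5,-0.21,-0.65,0,0,0.473,-0.5,-0.21,-0.65,0,0,0.473,-0.5,-0.21,-0.65,0,0,0.473,-0.5,-0.21,-0.65,0,0,0.473,-0.5,-0.21,-0.65,0,0,0.473,-0.5,-0.21,-0.65,0,0,0.473,-0.5,-0.21,-0.65,0,0,0.473,-0.5,-0.21,-0.65,0,0,0.473,-0.5,-0.21,-0.65,0,0,0.473]

```text
time: 13.22
position: [460.0, -80.9, 239.9]
eef_rot: [180.0, -0.0, 1.2]
contact_force: [0.2, -0.3, -0.0]
width: 87.0
```

```bash
python3 - <<'E'
from h import *
shot('wrist','w3'); go(); print(env.get_state()['joints'])
E
```

```text
t 13.28 at [460.  -81.  239.9] [180.     0.     1.16] F [ 0.4  0.5 -0.2] w 87.1
[ 24.34851988   8.76097817 -21.62023935 114.12988271   3.80481529
  57.7765907  -87.91650434]
```

View pics/w3.png

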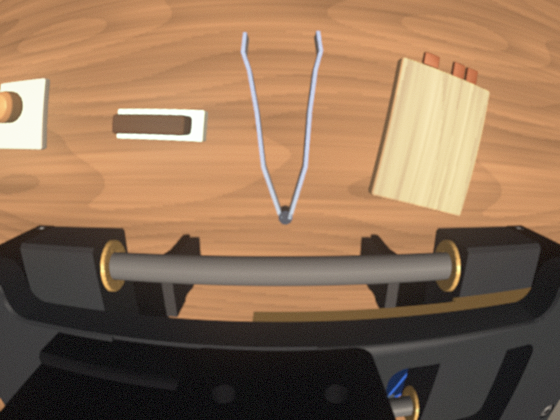

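The view shows the whole tongs: hinge at (285,216), bends at (262,165) and (306,165), jaw ends at (244,33) and (320,33). The board is clear, with the chips outside it at (430,58), (458,69) and (472,74). The scraper stands at (160,125).

```bash
python3 - <<'E'
from h import *
n=['hinge','Lbend','Rbend','Lb2','Rb2','Lend','Rend']
P=onz('w3',[(285,216),(262,165),(306,165),(247,55),(317,55),(244,33),(320,33)],28)[:,:2]
for a,b in zip(n,P.round(0)): print(a,b)
m=(P[5]+P[6])/2; d=m-P[0]; print('axis',d,np.hypot(*d),np.degrees(np.arctan2(d[1],d[0])))
d/=np.hypot(*d); q=m-125*d; print('grip place',q, 'alt from hinge',P[0]+90*d)
print('chips',onz('w3',[(430,58),(458,69),(472,74)],7).round(0)[:,:2].tolist(),'board',onz('w3',[(401,58),(489,92),(460,214),(372,192)],20).round(0)[:,:2].tolist())
c=onz('w3',[(401,58),(489,92),(460,214),(372,192)],20)[:,:2].mean(0); print('board c',c)
print('roll dish', onz('w3',[(46,79),(45,149)],15).round(0)[:,:2].tolist())
E
```

```text
hinge [428. -87.]
Lbend [486. -61.]
Rbend [ 487. -109.]
Lb2 [607. -42.]
Rb2 [ 609. -118.]
Lend [633. -38.]
Rend [ 635. -121.]
axis [205.94403872   7.77122684] 206.09060883898167 2.1610110562831895
grip place [509.27725647 -84.20543874] alt from hinge [518.18031134 -83.86948505]
chips [[626.0, -262.0], [619.0, -303.0], [616.0, -325.0]] board [[617.0, -218.0], [594.0, -345.0], [432.0, -314.0], [457.0, -188.0]]
board c [ 524.99255066 -266.09242171]
roll dish [[607.0, 238.0], [511.0, 241.0]]
```

```bash
python3 - <<'E'
from h import *
go((515,-84.3,90,2),(515,-84.3,23,2))
E
```

```text
t 13.28 at [460.  -81.  239.9] [180.     0.     1.16] F [ 0.4  0.5 -0.2] w 87.1
[0.183, 0.0149, 0.4996, 0.0, 0.0, -0.0047]
[0.183, 0.0149, 0.7229, 0.0, 0.0, -0.0047]
```

>>> servo_tool:
  plan: [0.183,0.015,0.2,0,0,-0.005,0.183,0.015,0.4,0,0,-0.005,0.183,0.015,0.5,0,0,-0.005,0.183,0.015,0.5,0,0,-0.005,0.183,0.015,0.6,0,0,-0.005,0.183,0.015,0.68,0,0,-0.005,0.183,0.015,0.715,0,0,-0.005,0.183,0.015,0.723,0,0,-0.005,0.183,0.015,0.723,0,0,-0.005,0.183,0.015,0.723,0,0,-0.005]

```text
time: 14.52
position: [515.8, -84.7, 24.0]
eef_rot: [180.0, -0.1, 1.9]
contact_force: [0.2, -0.2, 0.4]
width: 86.9
```

>>> servo_tool:
  plan: [0,0,0,0,0,0,0,0,0,0,0,0,0,0,0,0,0,0,0,0,0,0,0,0,0,0,0,0,0,0,0,0,0,0,0,0,0,0,0,0,0,0,0,0,0,0,0,0]
  fingers: 50
  grip_force: 12

```text
time: 15.52
position: [515.1, -84.5, 23.0]
eef_rot: [-180.0, -0.0, 1.9]
contact_force: [-0.4, 0.9, 0.2]
width: 50.4
```

```bash
python3 - <<'E'
from h import *
go((515,-84.3,150,2))
E
```

```text
t 15.53 at [515.1 -84.5  23. ] [-180.     -0.      1.94] F [-0.4  0.9  0.2] w 50.4
[-0.0002, -0.0007, -0.4234, -0.0, -0.0, -0.0004]
```

>>> servo_tool:
  plan: [0,0,-0.1,0,0,0,0,0,-0.27,0,0,0,0,0,-0.42,0,0,0,-0.1,-0.15,-0.42,0,0,-0.03,-0.15,-0.3,-0.42,0,0,-0.06,-0.2,-0.45,-0.42,0,0,-0.09,-0.2,-0.6,-0.42,0,0,-0.12,-0.2,-0.75,-0.42,0,0,-0.125,-0.2,-0.9,-0.42,0,0,-0.125,-0.2,-0.9,-0.42,0,0,-0.125,-0.2,-0.9,-0.42,0,0,-0.125]

```text
time: 16.9
position: [445.7, 182.5, 148.6]
eef_rot: [180.0, 0.1, 24.4]
contact_force: [1.6, -0.2, -1.7]
width: 50.1
```

```bash
python3 - <<'E'
from h import *
go((450,250,150,25)); print(env.get_state()['joints'])
shot('scene','c4')
for f,(x0,y0,x1,y1) in (('c4',(350,195,402,235)),('side0',(175,230,215,265))):
  hsv=cv2.cvtColor(cv2.imread(f'pics/{f}.png'),cv2.COLOR_BGR2HSV)[y0:y1,x0:x1]
  k=((hsv[:,:,1]>150)).astype(np.uint8); n,l,st,ce=cv2.connectedComponentsWithStats(k)
  for i in range(1,n):
    if st[i,4]>40: print(f,st[i],ce[i]+[x0,y0],onz(f,ce[i]+[x0,y0],36)[:,:2].round(0))
E
```

```text
t 16.9 at [445.7 182.5 148.6] [1.7996e+02 7.0000e-02 2.4430e+01] F [ 1.6 -0.2 -1.7] w 50.1
[0.1062, -0.199, -0.0049, 0.0002, 0.0004, -0.0032]
[-2.74443728e-02  1.85332534e+01 -3.25142934e+01  1.17637725e+02
  1.34563653e+01  4.74527647e+01 -1.05952180e+02]
c4 [ 0  0 26  6 86] [358.84883721 196.55813953] [[519. 270.]]
c4 [ 38   0  14  27 205] [396.6097561  203.82926829] [[573. 349.]]
c4 [ 23   7  17  18 249] [380.86746988 210.3253012 ] [[578. 302.]]
c4 [  0  13  13  27 179] [353.7877095  225.20111732] [[597. 219.]]
c4 [ 19  30  33  10 144] [390.09027778 231.67361111] [[644. 293.]]
side0 [  0   0  40  21 470] [190.50638298 237.73829787] [[587. 294.]]
```

>>> servo_tool:
  plan: [0.05,-0.1,0,0,0,0,0.1,-0.2,0,0,0,0,0.1,-0.2,0,0,0,0,0.1,-0.2,0,0,0,0]

```text
time: 17.45
position: [448.6, 248.4, 148.6]
eef_rot: [179.9, 0.1, 24.3]
contact_force: [0.4, -0.8, -1.9]
width: 50.2
```

```bash
python3 - <<'E'
from h import *
shot('wrist','w5'); go(); print(env.get_state()['joints'])
E
```

```text
t 17.5 at [448.7 248.2 148.6] [1.7992e+02 7.0000e-02 2.4280e+01] F [-0.  -0.3 -1.4] w 50.1
[  -7.04683664   21.41131944  -32.79245559  113.76059803   15.24476748
   49.09847198 -113.85266384]
```

View pics/w5.png

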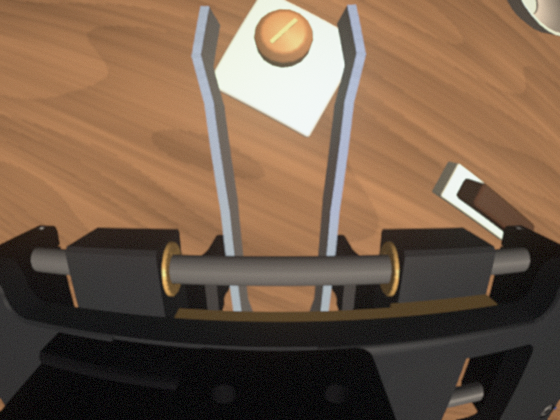

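The view shows the roll at (284,37) on the dish. The left jaw runs from (193,57) to (205,8) and the right jaw from (362,57) to (352,8), so they bracket the roll from above. I'll compute the correction.

```bash
python3 - <<'E'
from h import *
hsv=cv2.cvtColor(cv2.imread('pics/w5.png'),cv2.COLOR_BGR2HSV)
k=np.zeros(hsv.shape[:2],np.uint8); k[5:70,250:318]=(hsv[5:70,250:318,1]>105); k=cv2.morphologyEx(k,3,np.ones((7,7)))
n,l,st,ce=cv2.connectedComponentsWithStats(k); i=1+st[1:,4].argmax(); print(st[i],ce[i])
c=max(cv2.findContours((l==i).astype(np.uint8),0,2)[0],key=cv2.contourArea)[:,0]
for z in (36,40): print(z,cv2.minEnclosingCircle(onz('w5',c,z)[:,:2].astype(np.float32)),onz('w5',ce[i],z))
o,v=rays('c4',[(380.87,210.3)]); print('scene',[ (onz('c4',[(380.87,210.3)],z)[0,:2].round(0)) for z in (30,36,40)])
# jaws in tool frame
s=np.load('pics/w5.npz'); r=R.from_euler('xyz',s['rot'],degrees=True)
J=onz('w5',[(193,57),(205,8),(362,57),(352,8)],148.6-23+28)
print('jaws tool',r.inv().apply(J-s['pos']).round(1).tolist())
dsh=onz('w5',[(218,72),(309,135),(346,47)],15); print('dish',dsh.round(0)[:,:2].tolist())
E
```

```text
[ 255    5   63   57 2445] [284.66298569  33.75623722]
36 ((585.611328125, 301.956787109375), 30.37555503845215) [[579.48014139 303.74441325  36.        ]]
40 ((584.3854370117188, 301.5447082519531), 29.899797439575195) [[578.35018569 303.30414499  40.        ]]
scene [array([574., 305.]), array([578., 302.]), array([581., 300.])]
jaws tool [[97.4, -37.7, -5.2], [120.3, -33.0, -5.2], [97.3, 34.7, -5.1], [120.2, 30.8, -5.1]]
dish [[532.0, 344.0], [513.0, 251.0], [598.0, 254.0]]
```

```bash
python3 - <<'E'
from h import *
print(onz('w5',[(284,37)],38))
go((488.3,261.3,100,24.3),(488.3,261.3,42,24.3))
E
```

```text
[[576.19236759 302.86147198  38.        ]]
t 17.5 at [448.7 248.2 148.6] [1.7992e+02 7.0000e-02 2.4280e+01] F [-0.  -0.3 -1.4] w 50.1
[0.1384, 0.0143, 0.1619, 0.0004, 0.0004, -0.0001]
[0.1386, 0.014, 0.3553, 0.0004, 0.0004, -0.0001]
```

>>> servo_tool:
  plan: [0.08,0.014,0,0,0,0,0.137,0.014,0,0,0,0,0.137,0.014,0.08,0,0,0,0.137,0.014,0.162,0,0,0,0.137,0.014,0.162,0,0,0,0.137,0.014,0.162,0,0,0]

```text
time: 18.25
position: [488.3, 263.0, 101.1]
eef_rot: [180.0, -0.1, 24.4]
contact_force: [-0.2, -0.2, -0.7]
width: 50.3
```

```bash
python3 - <<'E'
from h import *
shot('wrist','w6'); shot('side','s6')
a=cv2.imread('pics/w6.png')[0:180,150:420]; b=cv2.imread('pics/s6.png')[180:300,130:290]
cv2.imwrite('pics/m6.png',np.hstack([cv2.resize(a,(450,300)),cv2.resize(b,(350,262),interpolation=cv2.INTER_CUBIC)[:262].repeat(1,0) if 0 else cv2.resize(b,(350,300),interpolation=cv2.INTER_CUBIC)]))
go((488.3,261.3,42,24.3))
E
```

```text
t 18.35 at [488.4 263.5 101.6] [ 1.7999e+02 -1.2000e-01  2.4400e+01] F [-0.4 -0.8 -2.6] w 50.1
[-0.0038, 0.0067, 0.1986, 0.0, -0.0007, 0.0006]
```

View pics/m6.png

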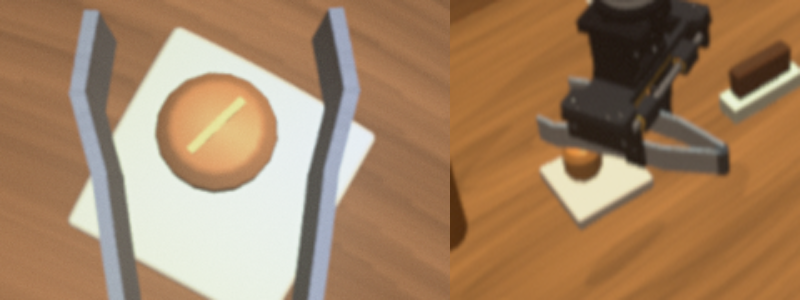

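The left panel shows the roll at (216,132) between the jaws, and the side panel shows the tongs level above the dish. I'll recompute the roll position from this nearer view.

```bash
python3 - <<'E'
from h import *
p=onz('w6',[(279.6,79.2)],40); print(p); s=np.load('pics/w6.npz'); r=R.from_euler('xyz',s['rot'],degrees=True)
print('roll in tool',r.inv().apply(p-s['pos']).round(1))
J=onz('w6',[(150+72/1.667,92/1.667),(150+357/1.667,92/1.667)],101.6-23+28); print('jaw',r.inv().apply(J-s['pos']).round(1).tolist())
E
```

```text
[[575.99469453 303.42129399  40.        ]]
roll in tool [[96.5 -0.6 61.2]]
jaw [[98.2, -37.6, -5.4], [98.2, 35.6, -5.4]]
```

>>> servo_tool:
  plan: [-0.005,0,0.07,0,0,0,-0.005,0,0.13,0,0,0,-0.005,0,0.175,0,0,0,-0.005,0,0.198,0,0,0,-0.005,0,0.198,0,0,0,-0.005,0,0.198,0,0,0]

```text
time: 19.1
position: [486.6, 263.2, 41.4]
eef_rot: [-180.0, -0.1, 24.4]
contact_force: [0.1, -0.0, -0.8]
width: 50.3
```

>>> servo_tool:
  plan: [0,0,0,0,0,0,0,0,0,0,0,0,0,0,0,0,0,0,0,0,0,0,0,0,0,0,0,0,0,0,0,0,0,0,0,0,0,0,0,0,0,0,0,0,0,0,0,0]
  fingers: 20
  grip_force: 22

```text
time: 20.1
position: [486.5, 262.9, 41.1]
eef_rot: [180.0, -0.0, 24.4]
contact_force: [-0.1, 0.0, 0.3]
width: 39.4
```

```bash
python3 - <<'E'
from h import *
go()
E
```

```text
t 20.1 at [486.5 262.9  41.1] [ 1.800e+02 -3.000e-02  2.444e+01] F [-0.1  0.   0.3] w 39.4
```

>>> servo_tool:
  plan: [0,0,-0.02,0,0,0,0,0,-0.06,0,0,0,0,0,-0.12,0,0,0,0,0,-0.2,0,0,0,0,0,-0.28,0,0,0,0,0,-0.34,0,0,0,0,0,-0.34,0,0,0,0,0,-0.34,0,0,0]

```text
time: 21.1
position: [485.8, 262.4, 142.4]
eef_rot: [180.0, 0.1, 24.4]
contact_force: [-0.0, 0.6, -2.1]
width: 39.3
```

```bash
python3 - <<'E'
from h import *
go((470,30,143,8)); shot('wrist','w7'); cv2.imwrite('pics/w7c.png',cv2.imread('pics/w7.png')[0:200,100:460])
E
```

```text
t 21.1 at [485.8 262.4 142.4] [1.7998e+02 7.0000e-02 2.4430e+01] F [-0.   0.6 -2.1] w 39.3
[-0.3684, 0.6834, -0.0011, 0.0002, 0.0004, 0.0913]
```

View pics/w7c.png

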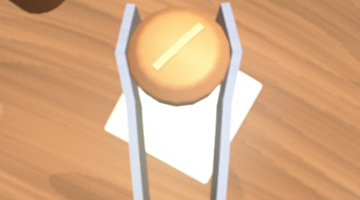

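The roll is held squarely in the jaws at (180,52) and is off the dish. I'll carry it over.

>>> servo_tool:
  plan: [-0.02,0.04,0,0,0,0.005,-0.06,0.11,0,0,0,0.015,-0.1,0.19,0,0,0,0.025,-0.14,0.27,0,0,0,0.035,-0.19,0.35,0,0,0,0.046,-0.23,0.43,0,0,0,0.057,-0.27,0.51,0,0,0,0.068,-0.31,0.58,0,0,0,0.078,-0.34,0.64,0,0,0,0.085,-0.36,0.67,0,0,0,0.09,-0.368,0.683,0,0,0,0.091,-0.368,0.683,0,0,0,0.091]

```text
time: 22.65
position: [470.5, 30.9, 143.0]
eef_rot: [-180.0, -0.0, 8.1]
contact_force: [-0.2, 0.0, -1.6]
width: 39.5
```

```bash
python3 - <<'E'
from h import *
go((428,-250,140,-10))
E
```

```text
t 22.65 at [470.5  30.9 143. ] [-1.7999e+02 -1.0000e-02  8.0800e+00] F [-0.2  0.  -1.6] w 39.5
[-0.2719, 0.9072, 0.0098, -0.0001, -0.0, 0.1004]
```

>>> servo_tool:
  plan: [-0.02,0.06,0,0,0,0.007,-0.05,0.16,0,0,0,0.018,-0.08,0.27,0,0,0,0.03,-0.11,0.38,0,0,0,0.042,-0.15,0.49,0,0,0,0.054,-0.18,0.6,0,0,0,0.066,-0.21,0.7,0,0,0,0.078,-0.24,0.79,0.005,0,0,0.088,-0.26,0.86,0.008,0,0,0.095,-0.27,0.895,0.01,0,0,0.099,-0.272,0.907,0.01,0,0,0.1,-0.272,0.907,0.01,0,0,0.1]

```text
time: 24.15
position: [428.1, -249.5, 140.0]
eef_rot: [-180.0, -0.0, -9.9]
contact_force: [0.2, 0.6, -2.0]
width: 39.5
```

>>> servo_tool:
  plan: [0,0,0,0,0,0,0,0,0,0,0,0,0,0,0,0,0,0,0,0,0,0,0,0]

```text
time: 24.65
position: [427.9, -250.1, 140.0]
eef_rot: [180.0, -0.0, -9.9]
contact_force: [0.0, 1.1, -0.6]
width: 39.6
```

```bash
python3 - <<'E'
from h import *
go((428,-250,138,-10)); shot('wrist','w8');shot('scene','c8');shot('side','s8')
a=cv2.imread('pics/w8.png')[0:200,130:490]; b=cv2.imread('pics/c8.png')[160:340,90:340]; c=cv2.imread('pics/s8.png')[80:280,240:440]
cv2.imwrite('pics/m8.png',np.vstack([np.hstack([cv2.resize(a,(440,280)),cv2.resize(c,(360,280))]),cv2.resize(b,(800,310))[:310]]))
E
```

```text
t 24.65 at [ 427.9 -250.1  140. ] [180.    -0.    -9.93] F [ 0.   1.1 -0.6] w 39.6
[0.0004, -0.0003, 0.0068, 0.0, -0.0, 0.0004]
```

View pics/m8.png

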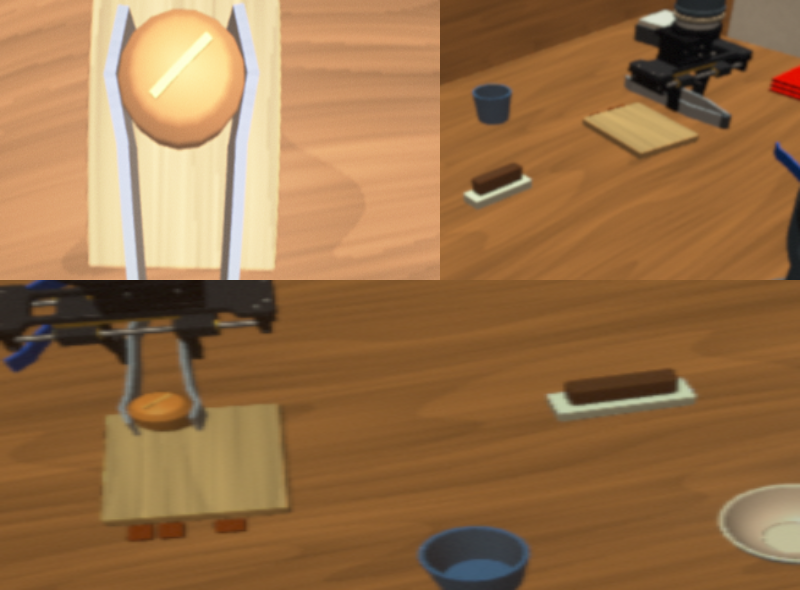

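The roll is held over the board's middle, with its underside about 94 mm above the board top. The scraper is upright, the board is clear, and the chips are on the counter. I'm handing in.

```bash
python3 - <<'E'
from h import *
go(); print(onz('w8',[(130+181*360/440,78*200/280)],138)); env.close_job()
E
```

```text
t 24.8 at [ 427.9 -250.2  140. ] [180.    -0.    -9.94] F [ 0.3  0.  -1.9] w 39.2
[[ 524.54022523 -266.22223918  138.        ]]
the job is handed in; nothing more can be done
```

The job is finished and handed in at 24.8 s of the 72 s allowed; no verdict was reported.

- **Board:** one sweep with the scraper took all three chips off the far edge. They lie flat on the counter close beside the board, judging from one camera's measurements, which I did not confirm from a second view.
- **Scraper:** it stands upright on the bare counter, about where it started.
- **Roll:** it is gripped in the steel tongs, at 39 mm finger width with 22 N set, and held still. The last wrist picture puts it at (524.5, -266), against the board's middle at (525, -266). Its underside is about 94 mm above the board top.
- **Contact:** the forces I read between moves stayed under about 3 N. In the last pictures I saw no sign that the cup or bowl had moved. I did not check the bottle at the end, but no move took the arm close to it.

No check failed. The position estimates I compared agreed to within a few millimetres, except an early one for the roll, which I replaced with closer views.

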